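Dress the sanding drum and fit it to the spindle

ROBOT

A 7-joint arm with a two-finger parallel gripper is mounted at the origin on the work surface. World frame = base frame: x ahead of the robot, y to its left, z up, the work surface at z = 0. Lengths are in mm, angles in rad, forces in N, time in s.
With the tool pointing down it reaches from about 400 to 900 mm from the base axis. Payload 5.6 kg.
Tool frame: the origin (TCP) lies between the finger pads; the fingertips stand 11 mm ahead of it and the grasp point (between the pads) lies 8 mm behind it (manip.nose_length is the distance from the TCP to the fingertips, in mm); z points along the fingers, y is the line along which they close (so a half turn about z gives the same grasp; the last joint's range is limited). The gripper opens to 92 mm and grips with 3 to 60 N. Pads are 20 mm wide; open, the fingers measure 128 mm over their backs; the gripper's body (75 mm by 189 mm) begins 69 mm behind the grasp point.
Start: joints at [-1.305, 0.468, -0.012, 1.603, 0.006, 1.071, -0.056], TCP at [197.586, 619.248, 225.592] pointing down, gripper open.
Joint ranges: [-2.53, 2.53], [-0.31, 2.02], [-1.57, 1.55], [0.28, 2.44], [-1.29, 4.43], [0.15, 1.84], [-2.92, 2.92]. Speed limits (rad/s): [2.57, 2.57, 3.14, 3.14, 3.14, 3.14, 3.14].

INTERFACE

Orientations are given as a unit quaternion [x, y, z, w].
In Python, from workcell import manip gives the robot as it stands.
- The arm moves only by the tool apply_moves, never from a script. Its argument "series" is a list of rows, each a list of 3 entries, a list of its own where there are three numbers: the shift along the tool's x, y, z scaled (see below), then the turn, a rotation vector about the tool's x, y, z scaled (see below), then the opening, from 0 (shut) to 1 (fully open). In form: [[[x, y, z], [wx, wy, wz], hand], ...]. A call has 1 to 20 rows; each row shifts and turns the commanded pose from where the row before left it, along the tool's axes as they then stand; what a row does not reach is not made up. The controller multiplies each number of a shift by 40 mm and each number of a turn by 6 degrees. A row lasts 1/10 s, in which the tool goes at most 50 mm and 8.59 degrees, less where a joint would pass 70% of its speed; a pose out of reach is approached as far as the arm can. A call with a number of a shift or a turn outside -1 to 1 is refused whole. A call with a gripper value outside its range is refused whole. The fingers move at their own pace and stop on an object; the grip force is fixed at half the most. Time passes only in rows, so rows that do not move let the fingers close. It gives the time, the measured TCP pose, the force, the opening and the grip force at its end, in the units of the state.
- manip.state(): the state, without advancing time (a new reading comes with each control period).
- manip.grab_frame(name): name is "scene" or "top" or "wrist"; returns a dict with "img" (480x640x3 uint8, red, green, blue), "fx", "fy", "cx", "cy" (pixels), "view" (4x4, takes a point from world to camera coordinates); the wrist camera has in their place "T_tool_cam" (4x4, takes a point from camera to tool coordinates, whose origin is the TCP and whose axes are the flange's). Camera axes: x right, y down, z forward; pixel columns grow to the right and rows downward; lengths in mm; the calibration is good to about 2 mm. A picture is of the moment at which its call begins: read the wrist's pose just before it. There is no depth.
- manip.sign_off(): hands the job in; it is judged then, once.
The state is a dict: "time_s": time; "joints": joint angles; "joint_vel": joint speeds; "effort": joint torques, N m; "tcp_pos": TCP position; "orientation": TCP orientation; "wrist_force": force on the tool from outside, world axes, zero at the start; "wrist_torque": the same for the moment, N m; "opening": finger opening in mm; "grip_force": force on a finger pad.
Only numpy, scipy, OpenCV 4.12 (cv2) and the standard library are available. Lean on these libraries where they do the work, as an engineer would, in place of code of your own. Each camera call takes 0.05 s, during which the arm holds its last target. There are 200 camera calls.

TASK

While the drum still stands on the bench, slip the red abrasive sleeve over it, fully down onto the drum's flange. Then pick up the drum with its sleeve by the knob and fit it upright over the sander's spindle, fully down on the sander's steel table, and let go.

Things in the scene. Friction and masses are not known exactly. Their poses are not given: they have to be found in the camera images.
- sleeve_red: Red abrasive sleeve: upright tube open at both ends, 56 mm outside, 48 mm inside diameter, 50 mm tall, about 50 g. It stands on the bench near a blue and a grey sleeve of the same size (100 mm or more between centres), which are not wanted. Origin: centre of its lower end, z up along the tube.
- drum: Loose drum, upright, 0.3 kg. Origin: centre of its underside, z up. By height: 0-6 mm aluminium flange, dia 68; 6-56 black body, dia 42; 56-64 taper; 64-94 aluminium knob, dia 24. The sleeve passes over knob and body with 3 mm play all round and rests on the flange (lower end at 6, top at 56 mm), knob left free. Blind bore from below on the axis: dia 26, 46 deep.
- spindle_seat (a point): Where the spindle's axis meets the sander's flat dark steel table, 60 mm above the bench; the drum's underside rests here. Fixed blue housing 220 mm square. Steel spindle dia 20 stands up 40 mm from the table's middle, its top 12 mm tapering to a 6 mm tip. A dark motor, 87 mm high over the bench, lies on the side away from the robot, 110 mm or more from the spindle.
Not all that is in view belongs to the job. There is more than one size of the drum; the job needs the middle-sized.

How it is judged (in metres and radians):
On the way:
1. the red sleeve sits fully down on the flange of the drum while the drum stands upright on the bench (z of sleeve_red in the frame of drum between 0 and 0.011 m and horizontal distance between sleeve_red and drum below 0.01 m and angle between the z axis of sleeve_red and the z axis of drum, either way round below 0.17 rad and height (world z) of drum below 0.008 m and angle between drum's own z axis and vertical below 0.17 rad), for 0.2 s.
At the end, for the whole second after the job is handed in: Drum upright (10 degrees) over the spindle, axes within 10 mm, its underside within 6 mm of the sander's table; red sleeve on the drum, within 10 mm of its axis and 10 degrees, its lower end less than 11 mm above the drum's underside (5 mm above the flange); both at rest (z of sleeve_red in the frame of drum between 0 and 0.011 m and horizontal distance between sleeve_red and drum below 0.01 m and angle between the z axis of sleeve_red and the z axis of drum, either way round below 0.17 rad and horizontal distance between drum and spindle_seat below 0.01 m and z of drum in the frame of spindle_seat between -0.006 and 0.006 m and angle between drum's own z axis and vertical below 0.17 rad and linear speed of each of drum, sleeve_red below 0.02 m/s); the robot touches nothing.
It also fails if it takes over 56 s, if anything falls off the work surface, if the arm or the gripper's body presses on something with over 40 N, if the wrist force passes 120 N, or if a joint passes its speed limit or range.

## Working session

There is one attempt and no reset: what is moved stays moved. The work goes in short steps, Python scripts to look and compute and a tool call to move; the robot and the scene stay as the last step left them, time stands still between calls to the robot, and variables do not carry over. Pictures are saved under pics/ and viewed, at most 10 in all, crops included, and the job is handed in when it is done.

Besides the shell and the picture viewer there is one more tool, called after "Emit:" as name([rows], argument=value, ...), one row to a line, values as JSON. apply_moves: Moves the arm, as the interface text tells. Shifts and turns lie within -1 to 1; 1 stands for 40 mm of shift or 6 degrees of turn. Its arguments: {"type":"object","properties":{"series":{"type":"array","items":{"type":"array"}}},"required":["series"]}

```bash
mkdir -p pics; ls
python3 - <<'E'
from workcell import manip
import cv2,pickle,numpy as np
s=manip.state();print(s['time_s'],s['tcp_pos'],s['orientation'],s['opening'],s['wrist_force'])
d={}
for n in("scene","top"):
    f=manip.grab_frame(n);d[n]=f
    cv2.imwrite(f'pics/{n}0.png',f['img'][:,:,::-1]);print(n,f['fx'],f['cx'],f['cy'],np.round(f['view'],3).tolist())
pickle.dump(d,open('f0.pkl','wb'))
E
```

```text
pics
0.0 [197.41703623 618.67332184 224.62008599] [ 1.53826621e-01  9.88097422e-01 -9.19815698e-04 -9.73345785e-05] 91.71927623760453 [-0.07917638 -0.92341575 -0.82903582]
scene 576.9981724818938 308.1728181576847 243.62265525471605 [[-0.876, 0.482, -0.004, 422.88], [0.392, 0.709, -0.587, -163.583], [-0.28, -0.516, -0.81, 1320.502], [0.0, 0.0, 0.0, 1.0]]
top 499.6913285124743 318.0639108679297 245.37748165787957 [[-0.001, -1.0, 0.01, 16.62], [-0.992, -0.0, -0.129, 468.381], [0.129, -0.01, -0.992, 1029.999], [0.0, 0.0, 0.0, 1.0]]
```

View pics/top0.png

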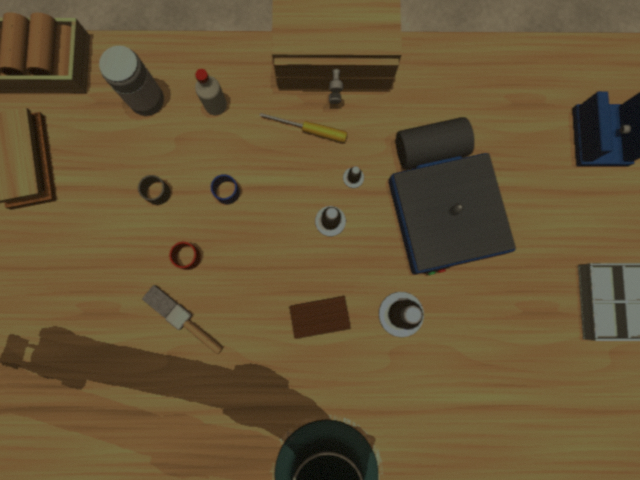

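View pics/scene0.png

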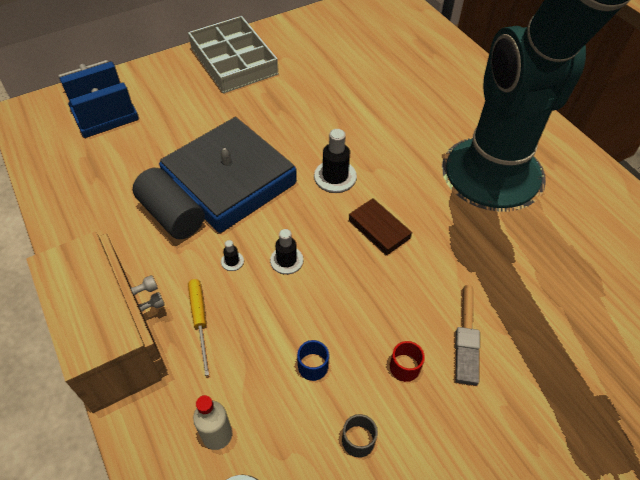

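The top view shows the red sleeve at (185,255), the middle drum at (331,220) with its knob top near (331,213), the small drum at (354,177), the large one at (402,314), and the spindle at (457,208). The scene view agrees: red sleeve (407,361), middle drum (287,255), spindle (226,156).

```bash
cat > h.py <<'E'
import numpy as np,cv2
from scipy.spatial.transform import Rotation as R
def ray(f,uv,T_wc=None):
    M=np.linalg.inv(f['view']) if T_wc is None else T_wc
    d=M[:3,:3]@np.array([(uv[0]-f['cx'])/f['fx'],(uv[1]-f['cy'])/f['fy'],1.])
    return M[:3,3],d
def plane(f,uv,z,T=None):
    o,d=ray(f,uv,T);return o+d*(z-o[2])/d[2]
def tri(rays):
    A=np.zeros((3,3));b=np.zeros(3)
    for o,d in rays:
        d=d/np.linalg.norm(d);P=np.eye(3)-np.outer(d,d);A+=P;b+=P@o
    p=np.linalg.solve(A,b);return p
def red(img):
    h=cv2.cvtColor(img,cv2.COLOR_RGB2HSV)
    return (((h[...,0]<6)|(h[...,0]>172))&(h[...,1]>150)&(h[...,2]>50)).astype(np.uint8)
def blobs(m,a=20):
    n,l,s,c=cv2.connectedComponentsWithStats(m)
    return [(s[i],c[i].round(1),l==i) for i in range(1,n) if s[i][4]>a]
def wristT(f,s):
    T=np.eye(4);T[:3,:3]=R.from_quat(s['orientation']).as_matrix();T[:3,3]=s['tcp_pos'];return T@f['T_tool_cam']
E
python3 - <<'E'
from h import *;import pickle
d=pickle.load(open('f0.pkl','rb'));t,s=d['top'],d['scene']
for n in d:
    for b in blobs(red(d[n]['img'])): print(n,b[0],b[1])
    im=d[n]['img'].astype(int);w=((im.min(2)>110)&(im.max(2)-im.min(2)<45)).astype(np.uint8)
    for b in blobs(w,30):print('  white',n,b[0],b[1])
def hc(f,near):
    b=min(blobs(red(f['img'])),key=lambda b:np.hypot(*(b[1]-near)));x,y,w,h,_=b[0];return (x+w/2-.5,y+h/2-.5)
a,b=hc(t,(185,255)),hc(s,(407,361))
p=tri([ray(t,a),ray(s,b)]);print('sleeve',p,plane(t,a,25),plane(s,b,25))
print('spindle',tri([ray(t,(457,208)),ray(s,(224,149))]),plane(t,(457,208),98),plane(s,(224,149),98))
print('drum',plane(t,(331,220.5),6),plane(s,(287,259),6),'knob',plane(t,(331,213),94),plane(s,(285,233),94))
for n,u in(('small',(354,177)),('large',(402,314)),('blue',(225,189)),('grey',(154,190))):print(n,plane(t,u,10).round())
E
```

```text
scene [391 341  33  41 725] [406.6 360.5]
scene [196 395  17  19 248] [204.2 404.4]
  white scene [188  16  89  62 972] [231.3  49.1]
  white scene [86 60 21  7 34] [96.5 63.4]
  white scene [59 69 22  7 36] [69.1 72. ]
  white scene [330 129  15  11 132] [337. 134.]
  white scene [314 164  43  27 423] [336.1 180.2]
  white scene [279 229  12  10  89] [284.7 233.4]
  white scene [225 240   8   7  40] [228.4 243. ]
  white scene [270 249  33  24 284] [287.5 263.7]
  white scene [221 253  23  17 138] [232.8 263.4]
  white scene [144 277  11   9  77] [149.2 281. ]
  white scene [132 284  12   8  47] [137.5 287.5]
  white scene [199 326   8  44  80] [202.7 347.9]
  white scene [458 327  22  21 375] [468.  337.4]
  white scene [201 406  24  26 156] [215.9 417.8]
  white scene [194 414   9  15  67] [197.5 421.2]
  white scene [227 475  29   5 106] [241.1 477.4]
top [196  69  11  12  94] [201.   74.6]
  white top [328 209   8   8  53] [331.5 212.6]
  white top [318 216  27  19 121] [333.1 229. ]
  white top [592 268  20  32 537] [601.5 283.2]
  white top [624 268  16  35 454] [632.  283.4]
  white top [380 293  38  43 436] [393.9 314.5]
  white top [594 304  21  31 546] [604.  319.2]
  white top [627 304  13  31 357] [633.5 318.5]
  white top [407 308  13  14 148] [412.9 314.4]
sleeve [627.63008881 297.22524165 348.19130929] [852.83227192 276.47796455  25.        ] [446.53831293 297.81622314  25.        ]
spindle [ 537.26147493 -263.4334927   102.1535435 ] [ 535.3624668  -262.45999383   98.        ] [ 538.20950998 -270.4646661    98.        ]
drum [526.40877987 -12.27284323   6.        ] [525.72690273 -10.91548039   6.        ] knob [525.75110403  -9.13032703  94.        ] [526.51915867 -11.29151402  94.        ]
small [623. -63.  10.]
large [ 324. -162.   10.]
blue [596. 220.  10.]
grey [593. 375.  10.]
```

Emit:
apply_moves([
  [[-0.84,-0.57,0],[0,0,0],1],
  [[-0.84,-0.57,0],[0,0,0],1],
  [[-0.84,-0.57,0],[0,0,0],1],
  [[-0.84,-0.57,0],[0,0,0],1],
  [[-0.84,-0.57,0],[0,0,0],1],
  [[-0.84,-0.57,0],[0,0,0],1],
  [[-0.84,-0.57,0],[0,0,0],1],
  [[-0.84,-0.57,0],[0,0,0],1],
  [[-0.84,-0.57,0],[0,0,0],1],
  [[-0.84,-0.57,0],[0,0,0],1],
  [[0,0,0],[0,0,0],1],
  [[0,0,0],[0,0,0],1],
])

```text
time_s: 1.3
tcp_pos: [448.7, 299.1, 225.3]
orientation: [0.155, 0.988, -0.0, -0.0]
wrist_force: [-0.2, 0.1, -0.8]
opening: 92.1
grip_force: 0.0
```

Run:
```python
from workcell import manip
from h import *
s=manip.state();f=manip.grab_frame("wrist");cv2.imwrite('pics/w1.png',f['img'][:,:,::-1])
print(s['tcp_pos'],s['orientation'],s['time_s'],f['fx'],f['cx'],f['cy'],np.round(f['T_tool_cam'],3).tolist())
T=wristT(f,s)
for b in blobs(red(f['img']),100):
    x,y,w,h,_=b[0];print(b[0],b[1])
    # inner hole / outer ellipse
    c,_h=cv2.findContours(b[2].astype(np.uint8),cv2.RETR_CCOMP,cv2.CHAIN_APPROX_NONE)
    for k in c:
        if len(k)>60:
            e=cv2.fitEllipse(k);print(e,plane(f,e[0],50,T),plane(f,e[0],25,T))
```

```text
[448.65119866 299.09199029 225.34861458] [ 1.54997114e-01  9.87914889e-01 -1.17863660e-04 -2.30284988e-04] 1.3 334.63656139848376 318.9206466169712 242.77594852044132 [[-0.0, -0.97, -0.244, 67.308], [1.0, -0.0, 0.001, -0.071], [-0.001, -0.244, 0.97, -160.055], [0.0, 0.0, 0.0, 1.0]]
[ 291  196   54   57 1164] [317.8 227.6]
((317.8746337890625, 224.40283203125), (52.1703987121582, 56.167118072509766), 2.9260506629943848) [446.11302709 298.85597337  50.        ] [450.69512482 297.3052134   25.        ]
((317.9978332519531, 220.9896240234375), (36.4710807800293, 43.42801284790039), 91.32588195800781) [442.79213108 300.05909124  50.        ] [447.12671994 298.59800055  25.        ]
```

View pics/w1.png

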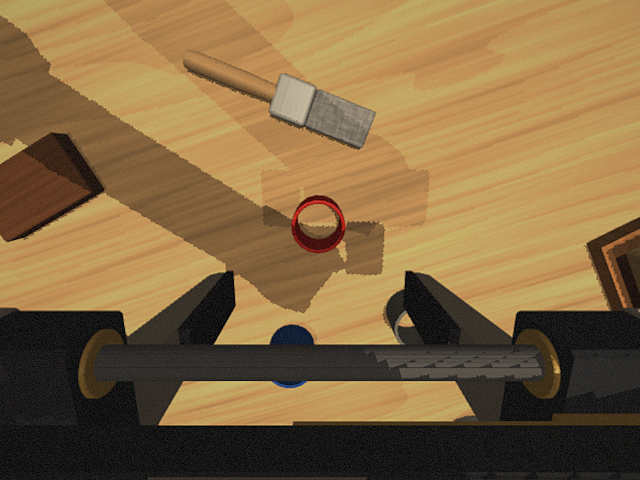

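The wrist view shows the red sleeve at (318,224), with blue at (292,355) and grey behind the right finger. I'll get the centre from the outline's two extreme edges (top rim far side, base near side).

```bash
cat >> h.py <<'E'
def sleeve(f,s):
    T=wristT(f,s);b=max(blobs(red(f['img']),100),key=lambda b:b[0][4]);x,y,w,h,_=b[0];u=x+w/2-.5
    X=R.from_quat(s['orientation']).as_matrix()[:,0]
    return plane(f,(u,y+h-.5),50,T)+28*X, plane(f,(u,y-.5),0,T)-28*X
def totool(s,p):
    return R.from_quat(s['orientation']).as_matrix().T@(np.array(p)-s['tcp_pos'])
E
python3 - <<'E'
from workcell import manip
from h import *
s=manip.state();f=manip.grab_frame("wrist")
a,b=sleeve(f,s);print(a,b,totool(s,a),totool(s,b),manip.nose_length)
E
```

```text
[447.81456666 298.81345858  50.02095599] [ 4.49937209e+02  2.98006059e+02 -2.09559874e-02] [ -0.54745828  -1.36731081 175.29153533] [ -2.85251056  -1.48369029 225.33175561] 11.0
```

Emit:
apply_moves([
  [[-0.04,-0.04,0.8],[0,0,0],1],
  [[0,0,0.8],[0,0,0],1],
  [[0,0,0.8],[0,0,0],1],
  [[0,0,0.8],[0,0,0],1],
  [[0,0,0.8],[0,0,0],1],
  [[0,0,0.6],[0,0,0],1],
  [[0,0,0.27],[0,0,0],1],
  [[0,0,0],[0,0,0],0],
  [[0,0,0],[0,0,0],0],
  [[0,0,0],[0,0,0],0],
  [[0,0,0],[0,0,0],0],
  [[0,0,0],[0,0,0],0],
  [[0,0,0],[0,0,0],0],
  [[0,0,0],[0,0,0],0],
])

```text
time_s: 2.8
tcp_pos: [449.9, 298.3, 31.7]
orientation: [0.154, 0.988, 0.001, 0.0]
wrist_force: [-1.1, -0.6, 6.0]
opening: 54.3
grip_force: 30.0
```

Emit:
apply_moves([
  [[0,0,-0.4],[0,0,0],0],
  [[0,0,-0.8],[0,0,0],0],
  [[0,0,-0.8],[0,0,0],0],
  [[0,0,-0.8],[0,0,0],0],
  [[0,0,-0.8],[0,0,0],0],
  [[-0.3,-0.35,-0.2],[0,0,0],0],
  [[-0.58,-0.68,0],[0,0,0],0],
  [[-0.58,-0.68,0],[0,0,0],0],
  [[-0.58,-0.68,0],[0,0,0],0],
  [[-0.58,-0.68,0],[0,0,0],0],
  [[-0.58,-0.68,0],[0,0,0],0],
  [[-0.58,-0.68,0],[0,0,0],0],
  [[-0.58,-0.68,0],[0,0,0],0],
  [[-0.58,-0.68,0],[0,0,0],0],
  [[-0.58,-0.68,0],[0,0,0],0],
  [[-0.3,-0.35,0],[0,0,0],0],
  [[0,0,0],[0,0,0],0],
  [[0,0,0],[0,0,0],0],
])

```text
time_s: 4.6
tcp_pos: [587.8, -32.2, 182.5]
orientation: [0.154, 0.988, 0.0, -0.0]
wrist_force: [-0.1, 1.1, -1.3]
opening: 54.6
grip_force: 30.0
```

Run:
```python
from workcell import manip
from h import *;import pickle
s=manip.state();f=manip.grab_frame("wrist");cv2.imwrite('pics/w2.png',f['img'][:,:,::-1])
pickle.dump((s,f),open('w2.pkl','wb'));print(s['opening'],s['tcp_pos'])
```

```text
54.55082334409937 [587.79682416 -32.22209186 182.4954214 ]
```

View pics/w2.png

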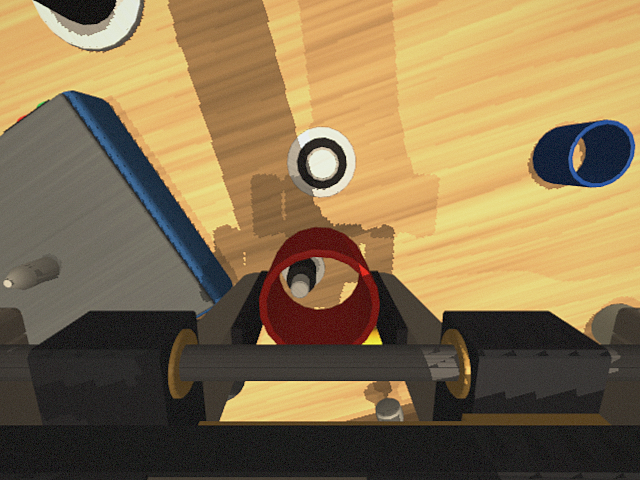

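The view shows the sleeve held upright, with the drum under the camera. The flange is centred near (322,161) and the knob top near (322,164). The small drum is seen through the sleeve at (302,280).

```bash
cat >> h.py <<'E'
def held(f,T):  # tool frame; T=T_tool_cam
    m=red(f['img']);b=max(blobs(m,100),key=lambda b:b[0][4]);x,y,w,h,_=b[0]
    rows=[(v,np.flatnonzero(b[2][v])) for v in range(y,y+h)]
    u=x+w/2-.5
    ve=[v for v,r in rows if r[-1]-r[0]>=w-3]
    return b[0],u,np.mean(ve)
E
python3 - <<'E'
from h import *;import pickle
s,f=pickle.load(open('w2.pkl','rb'));T=wristT(f,s);C=f['T_tool_cam']
b,u,v=held(f,C);print(b,u,v)
print('rim width centre',plane(f,(u,v),-18.3,C),'width',plane(f,(u+b[2]/2,v),-18.3,C)-plane(f,(u-b[2]/2,v),-18.3,C))
print('base near', plane(f,(u,b[1]-.5),31.7,C)-[28,0,0])
im=f['img'].astype(int);w=((im.min(2)>150)&(im.max(2)-im.min(2)<60)).astype(np.uint8)
for q in blobs(w,200):
    print(q[0],q[1])
    if abs(q[1][0]-322)<30 and q[1][1]<220:
        k=max(cv2.findContours(q[2].astype(np.uint8),cv2.RETR_EXTERNAL,cv2.CHAIN_APPROX_NONE)[0],key=len)
        e=cv2.fitEllipse(k);print(e)
        for z in(0,6,94):
            p=plane(f,e[0],z,T);print(z,p,totool(s,p))
E
```

```text
[ 259  227  121  118 7919] 319.0 303.5
rim width centre [  3.00021852   0.04040722 -18.3       ] width [-1.97204058e-02  5.53804272e+01  0.00000000e+00]
base near [ 0.88041249  0.08185006 31.7       ]
[  32    0  108   49 2015] [95.2 25.5]
[ 291  127   64   70 1241] [329.7 155.8]
((322.5780029296875, 160.98907470703125), (58.77925491333008, 65.01769256591797), 168.789794921875)
0 [526.8532909   -8.73111332   0.        ] [ 65.02095454   3.76412794 182.56129371]
6 [526.79963957  -8.78690887   6.        ] [ 65.06102154   3.69694337 176.56130434]
94 [526.01275342  -9.60524351  94.        ] [65.64867091  2.71156968 88.5614602 ]
[308 147  30  33 717] [322.4 162.7]
((322.35992431640625, 162.76058959960938), (28.06792640686035, 30.8348331451416), 165.02862548828125)
0 [528.42101293  -9.45524528   0.        ] [ 63.30723369   3.55134361 182.55951691]
6 [528.33990728  -9.49835966   6.        ] [ 63.37731178   3.48788537 176.55955865]
94 [527.15035782 -10.13070382  94.        ] [64.40512369  2.5571645  88.56017088]
```

Emit:
apply_moves([
  [[0.4,0.04,0],[0,0,0],0],
  [[0.8,0.035,0],[0,0,0],0],
  [[0.4,0,0],[0,0,0],0],
  [[0,0,0],[0,0,0],0],
  [[0,0,0.5],[0,0,0],0],
  [[0,0,0.5],[0,0,0],0],
  [[0,0,0.5],[0,0,0],0],
  [[0,0,0.44],[0,0,0],0],
  [[0,0,0],[0,0,0],0],
  [[0,0,0],[0,0,0],0],
])

```text
time_s: 5.65
tcp_pos: [528.8, -10.0, 105.4]
orientation: [0.153, 0.988, 0.0, 0.0]
wrist_force: [-0.7, 0.8, -0.2]
opening: 55.1
grip_force: 30.0
```

Run:
```python
from workcell import manip
from h import *;import pickle
s=manip.state();f=manip.grab_frame("wrist");t=manip.grab_frame("scene")
pickle.dump((s,f),open('w3.pkl','wb'));print(s['opening'],s['tcp_pos'],s['wrist_force'])
a=cv2.resize(f['img'][200:380,220:420],None,fx=2,fy=2,interpolation=3);b=cv2.resize(t['img'][180:300,230:350],(360,360),interpolation=3)
cv2.imwrite('pics/w3.png',np.hstack([a,b])[:,:,::-1])
T=wristT(f,s);C=f['T_tool_cam']
q=[k for k in blobs(((f['img'].astype(int).min(2)>150)).astype(np.uint8),100)]
for k in q:
  if 250<k[1][0]<390 and 200<k[1][1]<360:
    x,y,w,h,_=k[0];p=plane(f,(x+w/2-.5,y+h/2-.5),94,T);print(k[0],p,totool(s,p))
print(held(f,C))
```

```text
55.14101137270518 [528.79532687  -9.98596339 105.39370202] [-0.74609595  0.80046032 -0.19898817]
[314 203  44  31 657] [495.73378126   9.57958224  94.        ] [37.4392269   8.62169353 11.38698861]
(array([ 259,  227,  121,  118, 7949], dtype=int32), np.float64(319.0), np.float64(303.95652173913044))
```

View pics/w3.png

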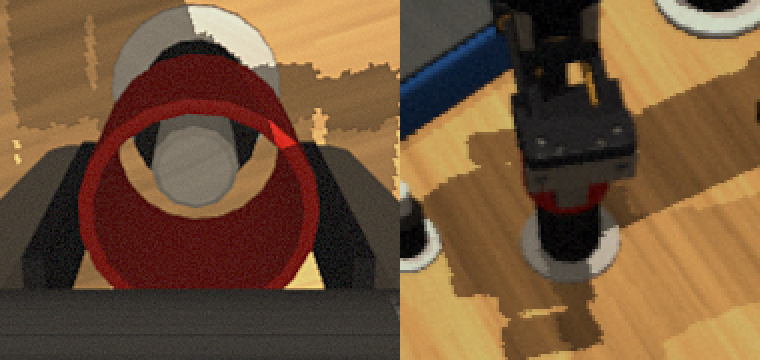

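Run:
```python
from h import *;import pickle
s,f=pickle.load(open('w3.pkl','rb'));C=f['T_tool_cam'];h=105.4
print('knob',plane(f,(317.75,283.5),h-94,C));print('flange',plane(f,(317.75,202.3),h-6,C)-[34,0,0],plane(f,(317.75,202.3),h-3,C)-[34,0,0])
print('sleeve bottom inner far',plane(f,(319.2,309),31.7,C)+[24,0,0],'outer near',plane(f,(319,227),31.7,C)-[28,0,0])
```

```text
knob [ 1.30286428 -0.61828878 11.4       ]
flange [ 0.43918432 -0.83440499 99.4       ] [ 5.91328595e-02 -8.43201620e-01  1.02400000e+02]
sleeve bottom inner far [ 0.62141327  0.20289035 31.7       ] outer near [ 0.58205108  0.08037254 31.7       ]
```

Emit:
apply_moves([
  [[0.005,-0.022,0],[0,0,0],0],
  [[0,0,0.15],[0,0,0],0],
  [[0,0,0.15],[0,0,0],0],
  [[0,0,0.15],[0,0,0],0],
  [[0,0,0.15],[0,0,0],0],
  [[0,0,0.15],[0,0,0],0],
  [[0,0,0],[0,0,0],0],
])

```text
time_s: 6.45
tcp_pos: [527.0, -11.3, 74.1]
orientation: [0.154, 0.988, -0.0, -0.001]
wrist_force: [-0.0, -0.1, 0.0]
opening: 54.6
grip_force: 30.0
```

Emit:
apply_moves([
  [[0,0,0.15],[0,0,0],0],
  [[0,0,0.15],[0,0,0],0],
  [[0,0,0.15],[0,0,0],0],
  [[0,0,0.15],[0,0,0],0],
  [[0,0,0.15],[0,0,0],0],
  [[0,0,0.1],[0,0,0],0],
  [[0,0,0],[0,0,0],0],
  [[0,0,0],[0,0,0],0],
])

```text
time_s: 7.25
tcp_pos: [527.8, -11.3, 41.1]
orientation: [0.154, 0.988, -0.0, -0.0]
wrist_force: [0.6, -0.2, -1.3]
opening: 54.5
grip_force: 30.0
```

Emit:
apply_moves([
  [[0,0,0.03],[0,0,0],0],
  [[0,0,0],[0,0,0],0.75],
  [[0,0,0],[0,0,0],0.8],
  [[0,0,0],[0,0,0],0.9],
  [[0,0,0],[0,0,0],1],
  [[0,0,0],[0,0,0],1],
  [[0,0,0],[0,0,0],1],
  [[0,0,0],[0,0,0],1],
  [[0,0,-0.3],[0,0,0],1],
  [[0,0,-0.6],[0,0,0],1],
  [[0,0,-0.8],[0,0,0],1],
  [[0,0,-0.8],[0,0,0],1],
  [[0,0,-0.8],[0,0,0],1],
  [[0,0,-0.4],[0,0,0],1],
  [[0,0,0],[0,0,0],1],
  [[0,0,0],[0,0,0],1],
])

```text
time_s: 8.85
tcp_pos: [527.5, -11.2, 188.2]
orientation: [0.154, 0.988, 0.0, 0.0]
wrist_force: [0.0, 0.2, -0.8]
opening: 92.0
grip_force: 0.0
```

Run:
```python
from workcell import manip
from h import *;import pickle
s=manip.state();f=manip.grab_frame("wrist");t=manip.grab_frame("scene")
pickle.dump((s,f,t),open('w4.pkl','wb'));print(s['opening'],s['tcp_pos'],s['wrist_force'])
a=cv2.resize(f['img'][140:320,220:420],None,fx=2,fy=2,interpolation=3);b=cv2.resize(t['img'][200:290,240:330],(360,360),interpolation=3)
cv2.imwrite('pics/w4.png',np.hstack([a,b])[:,:,::-1])
```

```text
92.0488084763085 [527.53814056 -11.15631689 188.1597296 ] [ 0.04554482  0.19664772 -0.76233324]
```

View pics/w4.png

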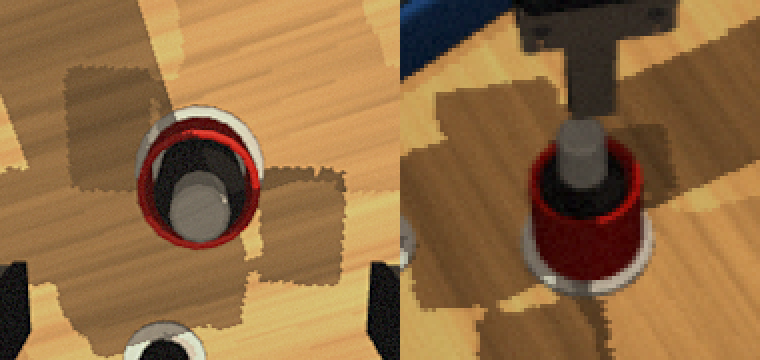

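The sleeve sits on the flange with the knob free: the rim is around (319,235) in the wrist frame, and the flange ring shows evenly below the sleeve. Next, grip the knob.

Emit:
apply_moves([
  [[0,0,0.6],[0,0,0],1],
  [[0,0,0.6],[0,0,0],1],
  [[0,0,0.6],[0,0,0],1],
  [[0,0,0.6],[0,0,0],1],
  [[0,0,0.37],[0,0,0],1],
  [[0,0,0],[0,0,0],0.6],
  [[0,0,0],[0,0,0],0],
  [[0,0,0],[0,0,0],0],
  [[0,0,0],[0,0,0],0],
  [[0,0,0],[0,0,0],0],
  [[0,0,0],[0,0,0],0],
  [[0,0,0],[0,0,0],0],
  [[0,0,0],[0,0,0],0],
  [[0,0,0],[0,0,0],0],
  [[0,0,0],[0,0,0],0],
  [[0,0,0],[0,0,0],0],
])

```text
time_s: 10.55
tcp_pos: [527.9, -11.1, 77.2]
orientation: [0.154, 0.988, 0.0, 0.0]
wrist_force: [0.9, 1.3, 0.2]
opening: 23.1
grip_force: 30.0
```

Emit:
apply_moves([
  [[0,0,-0.2],[0,0,0],0],
  [[0,0,-0.5],[0,0,0],0],
  [[0,0,-0.6],[0,0,0],0],
  [[0,0,-0.6],[0,0,0],0],
  [[0,0,-0.6],[0,0,0],0],
  [[0,0,-0.6],[0,0,0],0],
  [[-0.11,-0.23,-0.4],[0,0,0],0],
  [[-0.36,-0.55,0],[0,0,0],0],
  [[-0.36,-0.55,0],[0,0,0],0],
  [[-0.36,-0.55,0],[0,0,0],0],
  [[-0.36,-0.55,0],[0,0,0],0],
  [[-0.36,-0.55,0],[0,0,0],0],
  [[-0.36,-0.55,0],[0,0,0],0],
  [[-0.36,-0.55,0],[0,0,0],0],
  [[-0.36,-0.55,0],[0,0,0],0],
  [[-0.36,-0.55,0],[0,0,0],0],
  [[-0.36,-0.55,0],[0,0,0],0],
  [[-0.12,-0.24,0],[0,0,0],0],
  [[0,0,0],[0,0,0],0],
  [[0,0,0],[0,0,0],0],
])

```text
time_s: 12.55
tcp_pos: [600.8, -283.9, 216.9]
orientation: [0.154, 0.988, 0.001, -0.001]
wrist_force: [-0.1, 0.4, -2.9]
opening: 23.2
grip_force: 30.0
```

Run:
```python
from workcell import manip
from h import *;import pickle
s=manip.state();f=manip.grab_frame("wrist");t=manip.grab_frame("scene")
pickle.dump((s,f,t),open('w5.pkl','wb'));print(s['opening'],s['tcp_pos'],s['wrist_force'])
a=f['img'][40:400,140:540];b=cv2.resize(t['img'][40:240,120:320],(360,360),interpolation=3)
cv2.imwrite('pics/w5.png',np.hstack([a,b])[:,:,::-1])
```

```text
23.18513589280309 [ 600.76709244 -283.87474621  216.86200457] [-0.13749756  0.3631755  -2.94673826]
```

View pics/w5.png

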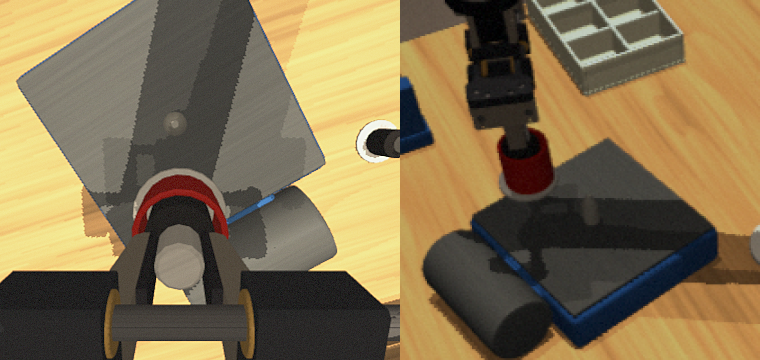

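The wrist view shows the spindle near full-frame (314,164), and the held drum's flange arc spans u≈273–370, with its top at v≈208. I'll zoom in for sub-pixel readings.

Run:
```python
from h import *;import pickle
s,f,t=pickle.load(open('w5.pkl','rb'))
g=f['img']
a=cv2.resize(g[144:184,294:334],(400,400),interpolation=2);a=cv2.convertScaleAbs(a,alpha=1.8)
b=cv2.resize(g[195:295,265:365+0],(400,400),interpolation=2)
cv2.imwrite('pics/w6.png',np.hstack([a,b])[:,:,::-1])
```

```text
(no output)
```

View pics/w6.png

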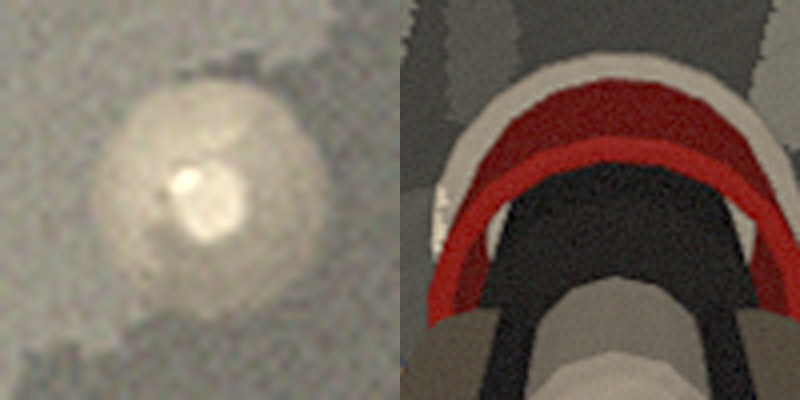

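The zoom shows the spindle tip at full-frame (314.35,163.65), the shoulder circle at (314.2,163.4), the flange's near edge at v=207.6, and the knob and flange axis at u≈319.4.

Run:
```python
from h import *;import pickle
s,f,t=pickle.load(open('w5.pkl','rb'));C=f['T_tool_cam'];h=216.9
print('tip',plane(f,(314.35,163.65),h-100,C),'shoulder',plane(f,(314.2,163.4),h-88,C))
for z in(77,74,71):print('flange',z,plane(f,(319.5,207.6),z,C)-[34,0,0])
print('world spindle',plane(f,(314.35,163.65),100,wristT(f,s)))
s4,f4,_=pickle.load(open('w4.pkl','rb'))
for z,uv in((94,(319.75,246.5)),):print('w4 knob',totool(s4,plane(f4,uv,z,wristT(f4,s4))))
```

```text
tip [ 63.37820781  -3.59351231 116.9       ] shoulder [ 63.41233775  -3.8714166  128.9       ]
flange 77 [-0.49638375  0.47451721 77.        ]
flange 74 [-6.85645084e-02  4.67597104e-01  7.40000000e+01]
flange 71 [ 0.35925474  0.460677   71.        ]
world spindle [ 539.17949655 -267.88575123  100.        ]
w4 knob [ 0.35804465  0.72017393 94.15990727]
```

Emit:
apply_moves([
  [[0.3,-0.06,0],[0,0,0],0],
  [[0.5,-0.05,0],[0,0,0],0],
  [[0.5,0,0],[0,0,0],0],
  [[0.29,0,0],[0,0,0],0],
  [[0,0,0.3],[0,0,0],0],
  [[0,0,0.3],[0,0,0],0],
  [[0,0,0.3],[0,0,0],0],
  [[0,0,0.2],[0,0,0],0],
  [[0,0,0],[0,0,0],0],
  [[0,0,0],[0,0,0],0],
])

```text
time_s: 13.65
tcp_pos: [539.3, -270.3, 172.7]
orientation: [0.154, 0.988, -0.0, -0.0]
wrist_force: [-0.6, -1.1, -2.6]
opening: 23.5
grip_force: 30.0
```

Run:
```python
from workcell import manip
from h import *
s=manip.state();f=manip.grab_frame("wrist");t=manip.grab_frame("scene")
print(s['opening'],s['tcp_pos'],s['wrist_force'],s['wrist_torque'])
a=cv2.resize(f['img'][190:310,240:400],(480,360),interpolation=2);b=cv2.resize(t['img'][90:190,175:275],(360,360),interpolation=2)
cv2.imwrite('pics/w7.png',cv2.resize(np.hstack([a,b]),(800,343))[:,:,::-1])
```

```text
23.516851650565254 [ 539.3212183  -270.32736657  172.73496356] [-0.5975201  -1.09072295 -2.63741913] [ 0.00560091 -0.06110471  0.01461084]
```

View pics/w7.png

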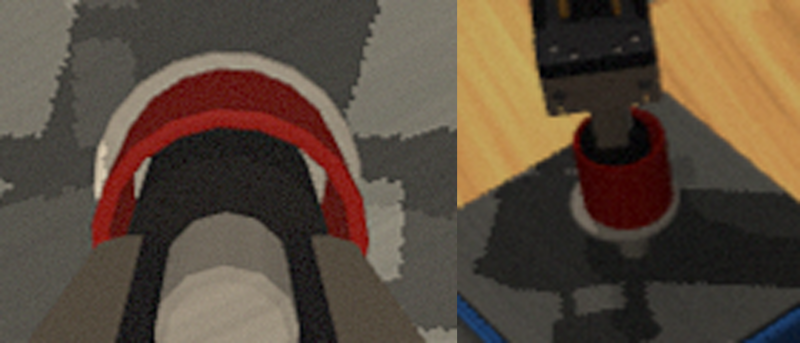

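The drum is upright, with the spindle foot visible straight below the flange at (633,247) in the right panel, and there's no contact force. I'll descend in small steps.

Emit:
apply_moves([
  [[0,0,0.1],[0,0,0],0],
  [[0,0,0.1],[0,0,0],0],
  [[0,0,0.1],[0,0,0],0],
  [[0,0,0.1],[0,0,0],0],
  [[0,0,0],[0,0,0],0],
])

```text
time_s: 14.25
tcp_pos: [538.7, -269.9, 156.4]
orientation: [0.154, 0.988, 0.0, -0.001]
wrist_force: [-0.1, -0.4, -2.4]
opening: 23.2
grip_force: 30.0
```

Emit:
apply_moves([
  [[0,0,0.1],[0,0,0],0],
  [[0,0,0.1],[0,0,0],0],
  [[0,0,0.1],[0,0,0],0],
  [[0,0,0.1],[0,0,0],0],
  [[0,0,0.05],[0,0,0],0],
  [[0,0,0],[0,0,0],0],
  [[0,0,0],[0,0,0],0],
])

```text
time_s: 14.95
tcp_pos: [539.2, -270.2, 139.2]
orientation: [0.154, 0.988, -0.0, 0.0]
wrist_force: [0.1, 0.0, -2.9]
opening: 23.1
grip_force: 30.0
```

Emit:
apply_moves([
  [[0,0,0.03],[0,0,0],0],
  [[0,0,0.03],[0,0,0],0],
  [[0,0,0],[0,0,0],0],
  [[0,0,0],[0,0,0],0],
])

```text
time_s: 15.35
tcp_pos: [539.5, -270.2, 137.3]
orientation: [0.154, 0.988, 0.0, 0.0]
wrist_force: [-0.4, 0.9, 1.0]
opening: 23.3
grip_force: 30.0
```

Contact with the table: the force went from -2.9 to +1.0 N. Release and rise.

Emit:
apply_moves([
  [[0,0,0],[0,0,0],0.4],
  [[0,0,0],[0,0,0],0.6],
  [[0,0,0],[0,0,0],0.8],
  [[0,0,0],[0,0,0],0.8],
  [[0,0,0],[0,0,0],0.8],
  [[0,0,0],[0,0,0],0.8],
  [[0,0,-0.2],[0,0,0],0.8],
  [[0,0,-0.5],[0,0,0],0.8],
  [[0,0,-0.7],[0,0,0],0.8],
  [[0,0,-0.7],[0,0,0],0.8],
  [[0,0,-0.7],[0,0,0],0.8],
  [[0,0,-0.5],[0,0,0],0.8],
  [[0,0,0],[0,0,0],0.8],
  [[0,0,0],[0,0,0],0.8],
])

```text
time_s: 16.75
tcp_pos: [539.1, -270.0, 268.9]
orientation: [0.154, 0.988, 0.0, 0.0]
wrist_force: [-0.8, 0.5, -0.3]
opening: 73.6
grip_force: 0.0
```

Run:
```python
from workcell import manip
from h import *
s=manip.state();f=manip.grab_frame("wrist");t=manip.grab_frame("scene")
print(s['opening'],s['tcp_pos'],s['wrist_force'])
a=cv2.resize(f['img'][150:310,230:410],(405,360),interpolation=2);b=cv2.resize(t['img'][90:190,175:275],(360,360),interpolation=2)
cv2.imwrite('pics/w8.png',np.hstack([a,b])[:,:,::-1])
```

```text
73.58996868055596 [ 539.09389527 -270.00630853  268.89065474] [-0.76391641  0.46544068 -0.29120765]
```

View pics/w8.png

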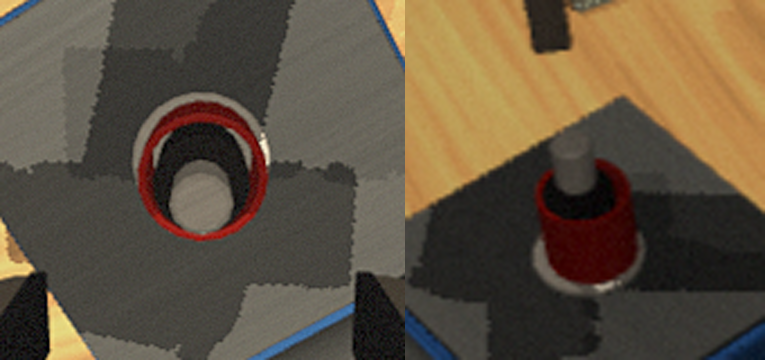

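The drum stands upright and flat on the table with the sleeve on its flange. The gripper is clear of it.

```bash
python3 -c "
from workcell import manip
print(manip.sign_off())"
```

```text
the job is handed in; nothing more can be done
None
```

I slipped the red sleeve fully onto the middle drum on the bench, then fitted drum and sleeve upright over the spindle, down on the table. The gripper let go and moved clear, and I handed the job in at about 17 s; the hand-in gave no verdict, so this rests on the last camera views and the contact force.

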